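# Lay out the sample-preparation row

### The arm

A 7-joint arm with a two-finger parallel gripper is mounted at the origin on the work surface. World frame = base frame: x ahead of the robot, y to its left, z up, the work surface at z = 0. Lengths are in m, angles in rad, forces in N, time in s.
With the tool pointing down it reaches from about 0.4 to 0.85 m from the base axis. Payload 10.4 kg.
Tool frame: the origin (TCP) lies midway between the tips of the shut fingers; the grasp point (between the pads) lies 19 mm behind it; z points along the fingers, y is the line along which they close (so a half turn about z gives the same grasp; the last joint's range is limited). The gripper opens to 87 mm and grips with 3 to 60 N. Pads are 19 mm wide; open, the fingers measure 117 mm over their backs; the gripper's body (75 mm by 190 mm) begins 51 mm behind the grasp point.
Start: joints at [-1.231, 0.332, -0.065, 1.46, 0.022, 1.35, -0.088], TCP at [0.222, 0.584, 0.223] pointing down, gripper open.
Joint ranges: [-2.6, 2.6], [-0.5, 2.12], [-1.47, 1.34], [0.16, 2.42], [-1.27, 4.41], [0.06, 2.06], [-2.6, 2.6]. Speed limits (rad/s): [2.22, 2.22, 2.79, 2.79, 3.14, 3.14, 3.14].

### API

Orientations are given as a unit quaternion [w, x, y, z].
In Python, from plant import r gives the robot as it stands.
- The arm moves only by the tool jog_arm, never from a script. Its arguments are lists of equal length, an entry for each row: "linear": the shift along the tool's x, y, z normalised to -1 to 1, where 1 is 0.5 m, a list of three; "rot": the turn, a rotation vector about the tool's x, y, z normalised to -1 to 1, where 1 is 360 degrees, a list of three. In form: {"linear": [[tx, ty, tz], ...], "rot": [[ax, ay, az], ...]}. A call has 1 to 20 rows; each row is the pose to reach, as a shift and turn from the pose commanded when the call began, along the tool's axes at that moment, turning the shorter way round; what a row does not reach only later rows make up. A row lasts 1/8 s, in which the tool goes at most 62.5 mm and 10.7 degrees, less where a joint would pass 70% of its speed; a pose out of reach is approached as far as the arm can. A call with a number of a shift or a turn outside -1 to 1 is refused whole. A call with a gripper value outside its range is refused whole. "jaw" is the opening, from 0 (shut) to 1 (fully open), set as the call begins (left out, the last holds). The fingers move at their own pace and stop on an object; the grip force is fixed at half the most. Time passes only in rows, so rows that repeat a pose let the fingers close. It gives the time, the measured TCP pose, the force, the opening and the grip force at its end, in the units of the state.
- r.get_state(): the state, without advancing time (a new reading comes with each control period).
- r.camera(name): name is "scene" or "top"; returns a dict with "color" (420x560x3 uint8, red, green, blue), "vertical_fov" (degrees; the focal length in pixels is half the picture's height over the tangent of half this angle, whatever the lens; pixels are square), "cx", "cy" (the principal point, pixels), "extrinsics" (4x4, takes a point from camera to world coordinates). Camera axes: x right, y down, z forward; pixel columns grow to the right and rows downward; lengths in m; the calibration is good to about 2 mm. A picture is of the moment at which its call begins. There is no depth.
- r.finish_job(): hands the job in; it is judged then, once.
The state is a dict: "time": time; "joint_pos": joint angles; "joint_vel": joint speeds; "joint_efforts": joint torques, N m; "tcp_pos": TCP position; "ee_rot": TCP orientation; "ft_force": force on the tool from outside, world axes, zero at the start; "wrist_torque": the same for the moment, N m; "grip_width": opening from 0.0 (shut) to 1.0 (fully open); "grip_force": force on a finger pad.
Only numpy, scipy, OpenCV 4.12 (cv2) and the standard library are available. Lean on these libraries where they do the work, as an engineer would, in place of code of your own. Each camera call takes 0.05 s, during which the arm holds its last target. There are 200 camera calls.

### The job

Set up the preparation row on the grey sheet: stand the blue-capped amber solvent bottle on the middle of the stirrer and the red-capped white waste jar on the middle of the green pad, put the cork base midway between stirrer and pad with its long side along the row, and set the aluminium vial rack centred on top of the cork, long sides parallel. Put the yellow tin on the sheet straight in front of the rack, on the side of the sheet's blue edge, its centre 10 cm from the middle of the row. Let nothing tip over, and leave the beaker and the computer mouse where they are.

Things in the scene. Friction and masses are not known exactly. Their poses are not given: they have to be found in the camera images.
- sheet: Fixed grey film on the black bench, 200 mm (its x) by 480 mm (its y), 0.5 mm, soft: things on it stand at z = 0. A blue strip marks its front long edge, nearest the robot. Origin: the middle of the row, midway between stirrer and pad, at bench height, 135 mm from the front edge. x points away from the front edge, y along the row to the left. Turned up to 9 degrees.
- stirrer: Fixed: cannot be moved. White square magnetic stirrer, 115 x 115 mm, with a flat round steel plate 100 mm across whose top is 40 mm above the bench; a black knob and display on its front. Origin: under its centre, on the bench. It stands at one end of the row, 170 mm from the middle, left or right.
- pad: Fixed: cannot be moved. Round flat green pad, 100 mm across, 3 mm thick. Origin: centre of its underside. It lies at the other end of the row, 170 mm from the middle.
- solvent: Loose amber glass bottle with a blue cap and a pale label, 95 mm tall in all, closed, about 0.2 kg; round body 54 mm across up to 54 mm height, narrower above. Origin: centre of its underside, z up.
- waste: Loose white round jar with a red cap, 90 mm tall in all, closed, about 0.16 kg; round body 54 mm across up to 56 mm height, slightly narrower above. Origin: centre of its underside, z up.
- base: Loose flat cork block (insulating base), 60 mm (its x) by 90 mm (its y) by 25 mm high, about 0.12 kg. Origin: centre of its underside.
- rack: Loose aluminium block, 50 mm (its x) by 80 mm (its y) by 40 mm high, with twelve small blue-capped vials fixed in its top (overall height 50 mm), about 0.35 kg. Origin: centre of its underside.
- tin: Loose round yellow tin with a steel band, 54 mm across, 28 mm high, about 0.07 kg. Origin: centre of its underside.
- beaker: Bystander, not to be touched: empty glass beaker, 66 mm across, 60 mm tall, beyond the row. Origin: centre of its underside.
- mouse: Bystander, not to be touched: black computer mouse, 105 x 60 mm, 32 mm high, on a red mouse pad to the robot's right. Origin: centre of its underside.
There are look-alikes about, which are no part of the job. Of the things that look like the tin, take the one that is nearest to the robot's base at the start.

How it is judged:
By the outcome, as a careful person would: the job done as asked, in the order asked, and still so for the second after the job is handed in, with the robot touching nothing.
It also fails if it takes over 136 s, if anything falls off the work surface, if the arm or the gripper's body presses on something with over 40 N, if the wrist force passes 120 N, or if a joint passes its speed limit or range.

## Working session

There is one attempt and no reset: what is moved stays moved. The work goes in short steps, Python scripts to look and compute and a tool call to move; the robot and the scene stay as the last step left them, time stands still between calls to the robot, and variables do not carry over. Pictures are saved under pics/ and viewed, at most 14 in all, crops included, and the job is handed in when it is done.

Besides the shell and the picture viewer there is one more tool, called after "Emit:" by a JSON object that holds its "name" and its "arguments". jog_arm: Moves the arm, as the interface text tells. Scaled input: -1 to 1 covers 0.5 m each way for a shift and 360 degrees each way for a turn. Its arguments: {"type":"object","properties":{"linear":{"type":"array"},"rot":{"type":"array"},"jaw":{"type":"number"}},"required":["linear","rot"]}

```bash
ls; mkdir -p pics
cat > h.py <<'E'
import numpy as np, cv2
from plant import r
def snap(n,f=None):
    c=r.camera(n); 
    if f: cv2.imwrite('pics/'+f,c['color'][:,:,::-1])
    return c
E
python3 - <<'E'
from h import *
for n in('scene','top'):
    c=snap(n,n+'0.png'); print(n,c['vertical_fov'],c['cx'],c['cy'],np.round(c['extrinsics'],4).tolist(),[k for k in c])
s=r.get_state();print(s)
E
```

```text
pics
scene 44.35572583348581 280.21451899857084 209.8570004553989 [[-0.7485, 0.5586, -0.3574, 1.0655], [0.6631, 0.636, -0.3947, 0.4784], [0.0068, -0.5324, -0.8464, 1.1108], [0.0, 0.0, 0.0, 1.0]] ['color', 'vertical_fov', 'cx', 'cy', 'extrinsics']
top 55.01566963343806 274.19030383420426 208.05896325359188 [[-0.0263, -0.9845, 0.1736, 0.4337], [-0.9995, 0.0291, 0.0136, -0.0378], [-0.0184, -0.1732, -0.9847, 1.0425], [0.0, 0.0, 0.0, 1.0]] ['color', 'vertical_fov', 'cx', 'cy', 'extrinsics']
{'time': 0.1, 'joint_pos': array([-1.23061364,  0.332802  , -0.06467636,  1.46083922,  0.0216129 ,
        1.34987811, -0.08849246]), 'joint_vel': array([-0.0014928 , -0.00109395,  0.00036143, -0.00233001, -0.00030253,
       -0.00014934, -0.00025004]), 'joint_efforts': array([ 2.95668666e-03, -6.24538422e+01,  2.54497753e-02, -3.90721714e+01,
       -6.14412571e-02,  3.64041841e-02,  4.83670090e-05]), 'tcp_pos': array([0.22170065, 0.58400412, 0.22184625]), 'ee_rot': array([-7.42093860e-05,  1.80394856e-01,  9.83594081e-01, -6.11047113e-04]), 'ft_force': array([0.09913529, 0.05955948, 0.73506266]), 'wrist_torque': array([-0.0187656 , -0.03465109, -0.03133065]), 'grip_force': 0.0, 'grip_width': 0.9983556893822843}
```

View pics/scene0.png

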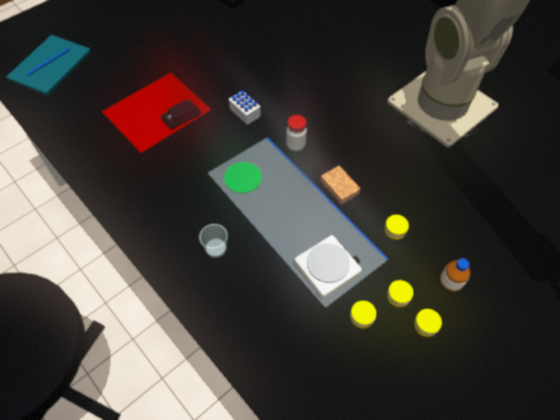

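View pics/top0.png

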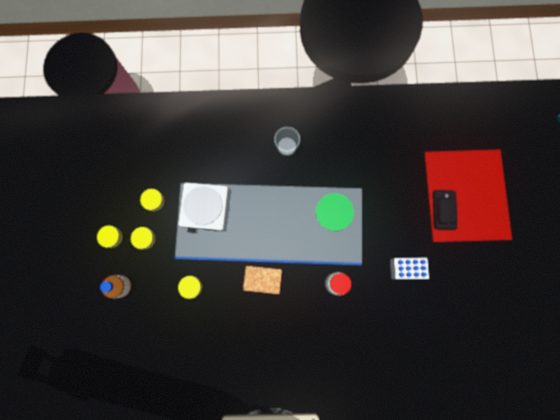

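The scene picture shows the stirrer at (328,262), the green pad at (243,177), the cork at (341,184), the waste jar at (297,133), the rack at (245,106) and the solvent bottle at (456,275).
The tin look-alikes are four yellow rounds at scene (397,227), (400,293), (363,314) and (428,322). In the top view they are at (190,287), (142,238), (151,199) and (108,237). The one at scene (397,227) / top (190,287) looks nearest the base, and I'll check that with numbers.

```bash
cat >> h.py <<'E'
def K(c):
    f=c['color'].shape[0]/2/np.tan(np.radians(c['vertical_fov'])/2); return f
def ray(c,p):
    p=np.atleast_2d(p).astype(float); f=K(c)
    d=np.c_[(p[:,0]-c['cx'])/f,(p[:,1]-c['cy'])/f,np.ones(len(p))]
    E=np.array(c['extrinsics']); return E[:3,3],d@E[:3,:3].T
def onz(c,p,z):
    o,d=ray(c,p); return o+d*((z-o[2])/d[:,2])[:,None]
def tri(c1,p1,c2,p2):
    o1,d1=ray(c1,p1);o2,d2=ray(c2,p2);d1=d1[0];d2=d2[0]
    t=np.linalg.lstsq(np.c_[d1,-d2],o2-o1,rcond=None)[0]
    a=o1+t[0]*d1;b=o2+t[1]*d2; return (a+b)/2,np.linalg.norm(a-b)
def proj(c,P):
    E=np.array(c['extrinsics']);q=(np.atleast_2d(P)-E[:3,3])@E[:3,:3];return q[:,:2]/q[:,2:]*K(c)+[c['cx'],c['cy']]
def hsv(c): return cv2.cvtColor(c['color'],cv2.COLOR_RGB2HSV)
R=dict(yellow=((22,120,90),(35,255,255)),green=((45,100,60),(75,255,255)),blue=((100,120,60),(125,255,255)),red=((0,150,60),(6,255,255)),cork=((8,60,70),(20,200,255)),grey=((90,20,60),(125,110,190)),white=((0,0,170),(180,60,255)))
def blobs(c,k,amin=15):
    m=cv2.inRange(hsv(c),*[np.array(x) for x in R[k]])
    cs,_=cv2.findContours(m,cv2.RETR_EXTERNAL,cv2.CHAIN_APPROX_NONE)
    return [x for x in cs if cv2.contourArea(x)>=amin]
E
cat > a.py <<'E'
from h import *
for n in('scene','top'):
    c=snap(n)
    print(n,'tcp px',proj(c,[.222,.584,.223]).round())
    h=hsv(c)
    for k in R:
        for b in sorted(blobs(c,k),key=lambda b:b[:,0,0].mean()):
            m=cv2.moments(b);x,y,w,hh=cv2.boundingRect(b)
            if y+hh<90 and n=='top':continue
            if n=='scene' and x<200: continue
            print(k,'c',round(m['m10']/m['m00'],1),round(m['m01']/m['m00'],1),'A',m['m00'],'rect',[np.round(v,1) for v in cv2.minAreaRect(b)])
    for p in ([(343,180),(300,200),(297,124),(330,262),(460,265),(245,100)] if n=='scene' else [(262,280),(300,230),(340,283),(205,205),(106,287),(410,268)]): print(p,h[p[1],p[0]])
E
python3 a.py
```

```text
scene tcp px [[634. 245.]]
yellow c 363.3 312.8 A 518.0 rect [array([363. , 313.5]), array([27., 26.]), np.float64(90.0)]
yellow c 396.5 225.2 A 406.5 rect [array([395.8, 226.3]), array([24. , 24.7]), np.float64(45.0)]
yellow c 400.3 291.6 A 485.5 rect [array([400.5, 292.5]), array([27., 25.]), np.float64(90.0)]
yellow c 428.3 321.3 A 541.5 rect [array([427.3, 321.8]), array([26.9, 27.6]), np.float64(45.0)]
green c 242.5 177.0 A 892.5 rect [array([242.5, 177. ]), array([30., 37.]), np.float64(90.0)]
blue c 278.0 148.6 A 65.5 rect [array([282.3, 152.8]), array([45.3,  2.1]), np.float64(45.0)]
blue c 353.5 224.8 A 181.0 rect [array([348. , 219.5]), array([111. ,   2.1]), np.float64(45.0)]
blue c 462.8 263.2 A 112.0 rect [array([463., 263.]), array([12., 12.]), np.float64(90.0)]
red c 296.9 121.7 A 207.5 rect [array([297. , 121.5]), array([15., 18.]), np.float64(90.0)]
cork c 339.8 184.1 A 907.5 rect [array([339.7, 183.8]), array([39.5, 26.4]), np.float64(48.4)]
cork c 448.4 287.1 A 25.0 rect [array([447.5, 284.9]), array([22.7,  7. ]), np.float64(39.5)]
cork c 453.4 276.3 A 66.0 rect [
[... 2435 characters left out ...]
4.6 A 2857.0 rect [array([32.5, 65. ]), array([62., 65.]), np.float64(90.0)]
white c 202.6 205.8 A 1904.5 rect [array([202.5, 205.6]), array([45.7, 44.8]), np.float64(5.4)]
white c 215.0 58.0 A 11018.0 rect [array([205.3,  59.3]), array([ 61.4, 218.8]), np.float64(88.0)]
white c 286.9 147.4 A 116.5 rect [array([286.8, 146.8]), array([13.4, 14.1]), np.float64(45.0)]
white c 306.2 416.9 A 79.5 rect [array([306., 417.]), array([ 4., 24.]), np.float64(90.0)]
white c 411.0 268.0 A 649.5 rect [array([411., 268.]), array([20., 34.]), np.float64(90.0)]
(262, 280) [ 16 119 236]
(300, 230) [102  28 163]
(340, 283) [  1 202 237]
(205, 205) [103  10 233]
(106, 287) [109 208 221]
(410, 268) [110 148 228]
```

```bash
cat > b.py <<'E'
from h import *
s=snap('scene');t=snap('top')
def rep(n,ps,pt,z):
    P,e=tri(s,ps,t,pt); print(n,'tri',P.round(4),'gap',round(e,4),'top@z',onz(t,pt,z).round(4)[0][:2],'scene@z',onz(s,ps,z).round(4)[0][:2])
rep('green',(242.5,177),(334.5,211.7),.003)
for n,a,b in [('tin1',(396.5,225.2),(189,286.7)),('tin2',(400.3,291.6),(141.1,237.4)),('tin3',(363.3,312.8),(150.6,198.8)),('tin4',(428.3,321.3),(107.4,236))]: rep(n,a,b,.028)
rep('red',(296.9,121.7),(341,283.5),.09)
rep('blue',(462.8,263.2),(105,286.4),.09)
rep('cork',(342,182),(262.1,279.5),.025)
rep('rack',(245,101),(412,268),.05)
rep('stir plate',(328,263),(203.5,205.5),.04)
for c in(s,t):
    g=cv2.inRange(hsv(c),(90,10,80),(125,110,190))
    b=cv2.inRange(hsv(c),(100,120,60),(125,255,255))
    print()
q=max(blobs(t,'blue'),key=cv2.contourArea)[:,0]
rr=cv2.boxPoints(cv2.minAreaRect(q)); W=onz(t,rr,0);print('blue strip',W.round(4)[:,:2].tolist())
# enlarge crops
a=t['color'][170:310,70:450,::-1];cv2.imwrite('pics/topc.png',cv2.resize(a,None,fx=2.1,fy=2.1,interpolation=cv2.INTER_CUBIC))
a=s['color'][80:340,190:500,::-1];cv2.imwrite('pics/sc.png',cv2.resize(a,None,fx=2.25,fy=2.25,interpolation=cv2.INTER_CUBIC))
E
python3 b.py
```

```text
green tri [ 0.6035 -0.1812  0.0013] gap 0.0016 top@z [ 0.6027 -0.1803] scene@z [ 0.6046 -0.1809]
tin1 tri [0.4212 0.1932 0.0235] gap 0.0012 top@z [0.4208 0.1926] scene@z [0.4243 0.1939]
tin2 tri [0.5475 0.3162 0.0257] gap 0.0012 top@z [0.5469 0.3159] scene@z [0.549  0.3161]
tin3 tri [0.647  0.2952 0.0247] gap 0.0006 top@z [0.6462 0.2943] scene@z [0.6485 0.2956]
tin4 tri [0.5537 0.4034 0.0243] gap 0.001 top@z [0.5529 0.4022] scene@z [0.5558 0.4033]
red tri [ 0.4195 -0.1746  0.0884] gap 0.0006 top@z [ 0.4197 -0.1746] scene@z [ 0.4203 -0.1733]
blue tri [0.4277 0.3727 0.0959] gap 0.0007 top@z [0.4274 0.3756] scene@z [0.4242 0.3718]
cork tri [0.4325 0.0125 0.0255] gap 0.0038 top@z [0.4337 0.011 ] scene@z [0.4309 0.0137]
rack tri [ 0.4512 -0.3542  0.0471] gap 0.0011 top@z [ 0.4515 -0.3537] scene@z [ 0.4526 -0.3514]
stir plate tri [0.6235 0.1572 0.0315] gap 0.0013 top@z [0.6223 0.1551] scene@z [0.6266 0.1602]


blue strip [[0.491, 0.2387], [0.499, 0.2386], [0.4694, -0.244], [0.4615, -0.2432]]
```

View pics/topc.png

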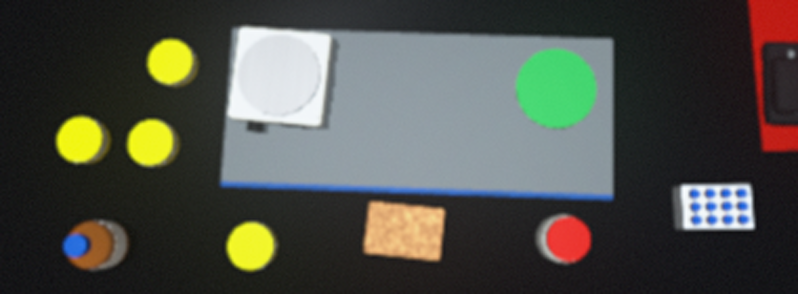

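View pics/sc.png

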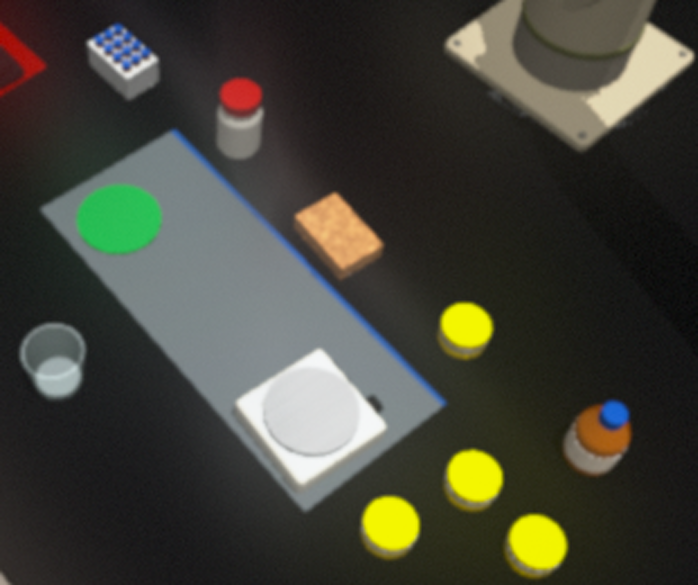

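The crops show the cork with its long side nearly along the row, the 4x3 rack beside the mouse pad, and the stirrer on the left with its knob in front. The front tin, at crop (251,246) in the top view and (466,330) in the scene view, is at (0.421, 0.193), 0.46 m from the base. The other three are at least 0.63 m away, so this is the tin to use. Next I'll get refined target positions and the first moves.

```bash
cat >> h.py <<'E'
from scipy.spatial.transform import Rotation as Ro
def plan(*wp):
    """wp: (x,y,z,yaw of tool y in deg) -> normalised shift and turn from the present pose, rows"""
    st=r.get_state();p=st['tcp_pos'];q=st['ee_rot'];A=Ro.from_quat([q[1],q[2],q[3],q[0]])
    yw=lambda M:np.degrees(np.arctan2(M[1,1],M[0,1]))
    print('t',round(st['time'],2),'tcp',p.round(4),'yaw',yw(A.as_matrix()).round(2),'j',np.round(st['joint_pos'],2))
    last=p;la=A
    for x,y,z,w in wp:
        w=np.radians(w);ya=np.array([np.cos(w),np.sin(w),0]);za=np.array([0,0,-1.])
        B=Ro.from_matrix(np.c_[np.cross(ya,za),ya,za])
        d=A.inv().apply(np.array([x,y,z])-p)/.5; rv=(A.inv()*B).as_rotvec()/(2*np.pi)
        n=max(np.linalg.norm([x,y,z]-last)/.0625,np.degrees((la.inv()*B).magnitude())/10.7)
        print('lin',d.round(4).tolist(),'rot',rv.round(4).tolist(),'rows>=',round(n,1)); last=np.array([x,y,z]);la=B
E
cat > c.py <<'E'
from h import *
s=snap('scene');t=snap('top')
def fitV(c,cen,rad,lo,hi,name):
    h=hsv(c);m=cv2.inRange(h,lo,hi);k=np.zeros_like(m);cv2.circle(k,cen,rad,255,-1);m&=k
    m=cv2.morphologyEx(m,cv2.MORPH_OPEN,np.ones((3,3),np.uint8))
    b=max(cv2.findContours(m,cv2.RETR_EXTERNAL,cv2.CHAIN_APPROX_NONE)[0],key=cv2.contourArea)
    e=cv2.fitEllipse(b);print(name,np.round(e[0],2),np.round(e[1],1));return e[0]
v=t['color'][206,180:232].max(1);print(v)
v=s['color'][262,295:365].max(1);print(v)
ps=fitV(s,(328,262),24,(0,0,180),(180,255,238),'plate s');pt=fitV(t,(203,206),22,(0,0,180),(180,255,246),'plate t')
print(tri(s,ps,t,pt),onz(t,pt,.04))
gs=fitV(s,(242,177),30,(45,80,40),(75,255,255),'pad s');gt=fitV(t,(334,212),30,(45,80,40),(75,255,255),'pad t')
print(tri(s,gs,t,gt),onz(t,gt,.003))
for nm,k,z in(('cork','cork',.025),):
    b=[x for x in blobs(t,k) if cv2.contourArea(x)>500][0]
    x=cv2.boxPoints(cv2.minAreaRect(b));W=onz(t,x,z)[:,:2];print(nm,W.round(4).tolist(),W.mean(0),np.linalg.norm(np.diff(W,axis=0),axis=1))
m=cv2.inRange(hsv(t)[:,:,2],140,255);m[:,:389]=0;m[:,431:]=0;m[:256]=0;m[282:]=0
x=cv2.boxPoints(cv2.minAreaRect(np.argwhere(m>0)[:,::-1].astype(np.float32)));W=onz(t,x,.04)[:,:2];print('rack',W.round(4).tolist(),W.mean(0),np.linalg.norm(np.diff(W,axis=0),axis=1))
# vial caps: blue within rack
for c,roi in((t,(388,255,435,283)),(s,(225,88,265,120))):
    b=cv2.inRange(hsv(c),(100,100,60),(128,255,255));k=np.zeros_like(b);k[roi[1]:roi[3],roi[0]:roi[2]]=255;b&=k
    pts=np.argwhere(b>0)[:,::-1].astype(np.float32);x=cv2.minAreaRect(pts);print('vials',x,pts.mean(0),len(pts))
    (vs:=globals().get('vs',[])).append(x[0]);globals()['vs']=vs
print('rack tri',tri(s,vs[1],t,vs[0]))
print('beaker',onz(t,(287,141),.03))
plan((.428,.373,.14,90),(.428,.373,.029,90))
E
python3 c.py
```

```text
[179 226 242 239 232 231 232 232 233 234 234 233 234 234 234 234 234 233
 232 232 233 234 232 233 233 233 234 234 235 235 235 234 234 235 235 236
 236 234 235 236 234 223 223 242 236 186 127 108 112 133 158 162]
[132 164 205 231 241 243 244 244 244 244 243 232 210 211 215 216 216 216
 217 217 217 218 218 218 218 218 218 218 217 219 219 220 220 219 220 220
 221 220 220 220 220 221 221 222 222 222 222 222 222 223 223 223 223 225
 232 243 246 247 246 242 225 167 100  79 102 126 138 141 140 141]
plate s [327.5  262.53] [40.6 44.8]
plate t [202.88 205.34] [40.7 41.6]
(array([0.62406207, 0.15734714, 0.03456714]), np.float64(0.000934748216631893)) [[0.62274322 0.15665688 0.04      ]]
pad s [242.52 176.95] [30.7 38. ]
pad t [334.45 211.64] [37.2 38.2]
(array([ 0.60353765, -0.18100496,  0.00179291]), np.float64(0.0016061940056592086)) [[ 0.60282663 -0.18020066  0.003     ]]
cork [[0.4079, 0.063], [0.473, 0.0548], [0.4599, -0.0405], [0.3952, -0.0313]] [0.4340045  0.01146971] [0.06552467 0.09618919 0.06529313]
rack [[0.4772, -0.315], [0.4749, -0.398], [0.4266, -0.3935], [0.4288, -0.3113]] [ 0.45187627 -0.35444866] [0.08298554 0.04845424 0.08229183]
vials ((412.0, 268.0), (16.0, 26.0), 90.0) [412.2484  267.73248] 157
vials ((244.0, 99.0), (22.62741470336914, 14.142135620117188), 45.0) [243.76729   99.201256] 159
rack tri (array([ 0.45237438, -0.35328513,  0.05549559]), np.float64(0.0031327372412568466))
beaker [[ 0.78983854 -0.0621256   0.03      ]]
t 0.4 tcp [0.2218 0.5843 0.2225] yaw 69.21 j [-1.23  0.33 -0.06  1.46  0.02  1.35 -0.09]
lin [-0.5356, -0.2487, 0.1649] rot [-0.0, -0.0, -0.0577] rows>= 4.9
lin [-0.5356, -0.2487, 0.3869] rot [-0.0, -0.0, -0.0577] rows>= 1.8
```

Targets in the robot frame:
- **Row:** angle is about 86.6°.
- **Stirrer:** (0.623, 0.157).
- **Pad:** (0.603, -0.180).
- **Middle of the row:** (0.613, -0.012).

The stirrer and pad are 338 mm apart against an expected 340, which is a good match. Now I'll move above the solvent bottle.

Emit:
{"name": "jog_arm", "arguments": {"linear": [[-0.5356, -0.2487, 0.165], [-0.5356, -0.2487, 0.165], [-0.5356, -0.2487, 0.165], [-0.5356, -0.2487, 0.165], [-0.5356, -0.2487, 0.165], [-0.5356, -0.2487, 0.165], [-0.5356, -0.2487, 0.165], [-0.5356, -0.2487, 0.165], [-0.5356, -0.2487, 0.165]], "rot": [[0, 0, -0.0577], [0, 0, -0.0577], [0, 0, -0.0577], [0, 0, -0.0577], [0, 0, -0.0577], [0, 0, -0.0577], [0, 0, -0.0577], [0, 0, -0.0577], [0, 0, -0.0577]], "jaw": 1}}

```text
time: 1.52
tcp_pos: [0.4273, 0.3741, 0.1403]
ee_rot: [0.0, -0.001, 1.0, 0.0]
ft_force: [-0.1, -0.4, -0.5]
grip_width: 1.004
grip_force: 0.0
```

Run:
```python
from h import *
plan((.428,.373,.029,90))
t=snap('scene');a=t['color'][150:350,330:560,::-1];cv2.imwrite('pics/g1.png',cv2.resize(a,None,fx=3,fy=3,interpolation=cv2.INTER_CUBIC))
```

```text
t 1.52 tcp [0.4273 0.3741 0.1403] yaw 90.1 j [-0.83  0.27  0.04  1.72 -0.01  1.15  0.78]
lin [-0.0014, -0.0024, 0.2227] rot [0.0001, 0.0, 0.0003] rows>= 1.8
```

View pics/g1.png

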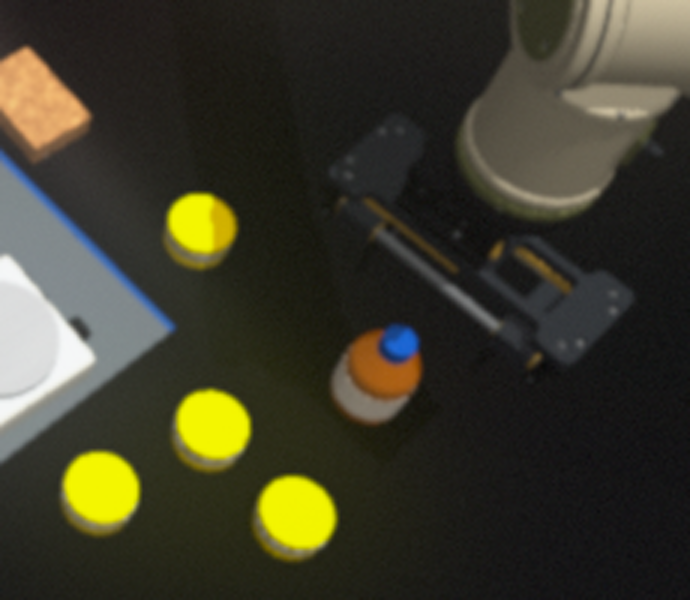

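The crop shows the gripper above and behind the bottle, with the cap at (400,343) and the gripper rail running from (375,230) to (500,330). I'll check this against the projected tool axis before descending.

Run:
```python
from h import *
s=snap('scene')
for P in([.4273,.3741,.0],[.4273,.3741,.09],[.4273,.3741,.14],[.4273,.3741,.21],[.4273,.3741,.3],[.4273,.279,.21],[.4273,.469,.21],[.4273,.33,.14],[.4273,.418,.14]):
    p=proj(s,P)[0]; print(P,p.round(),((p-[330,150])*3).round())
t=snap('top'); a=t['color'][200:400,30:260,::-1];cv2.imwrite('pics/g2.png',cv2.resize(a,None,fx=3,fy=3,interpolation=cv2.INTER_CUBIC))
for P in([.4273,.3741,.09],[.4273,.279,.21],[.4273,.469,.21],[.4273,.33,.14],[.4273,.418,.14]):
    p=proj(t,P)[0]; print(P,p.round(),((p-[30,200])*3).round())
```

```text
[0.4273, 0.3741, 0.0] [451. 282.] [363. 395.]
[0.4273, 0.3741, 0.09] [463. 265.] [398. 344.]
[0.4273, 0.3741, 0.14] [470. 254.] [420. 313.]
[0.4273, 0.3741, 0.21] [481. 238.] [453. 265.]
[0.4273, 0.3741, 0.3] [497. 215.] [502. 194.]
[0.4273, 0.279, 0.21] [444. 208.] [341. 174.]
[0.4273, 0.469, 0.21] [521. 271.] [574. 362.]
[0.4273, 0.33, 0.14] [453. 241.] [370. 272.]
[0.4273, 0.418, 0.14] [487. 268.] [471. 355.]
[0.4273, 0.3741, 0.09] [106. 286.] [227. 259.]
[0.4273, 0.279, 0.21] [127. 286.] [290. 259.]
[0.4273, 0.469, 0.21] [ 34. 289.] [ 13. 266.]
[0.4273, 0.33, 0.14] [116. 286.] [257. 259.]
[0.4273, 0.418, 0.14] [ 76. 287.] [139. 262.]
```

View pics/g2.png

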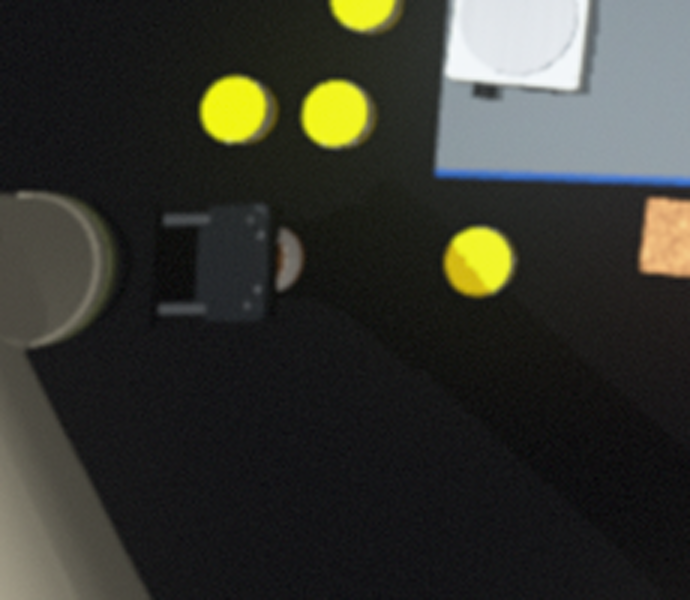

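The projection agrees with both views, with the body ends where they should be and the bottle under the grasp axis. Descending now and gripping.

Emit:
{"name": "jog_arm", "arguments": {"linear": [[-0.0014, -0.0022, 0.11], [-0.0014, -0.0022, 0.19], [-0.0014, -0.0022, 0.2227], [-0.0014, -0.0022, 0.2227], [-0.0014, -0.0022, 0.2227]], "rot": [[0, 0, 0], [0, 0, 0], [0, 0, 0], [0, 0, 0], [0, 0, 0]]}}

```text
time: 2.3
tcp_pos: [0.4296, 0.3729, 0.0304]
ee_rot: [0.001, 0.0, 1.0, 0.001]
ft_force: [1.4, 0.3, 0.4]
grip_width: 1.004
grip_force: 0.0
```

Emit:
{"name": "jog_arm", "arguments": {"linear": [[0, 0, 0], [0, 0, 0], [0, 0, 0], [0, 0, 0], [0, 0, 0], [0, 0, 0]], "rot": [[0, 0, 0], [0, 0, 0], [0, 0, 0], [0, 0, 0], [0, 0, 0], [0, 0, 0]], "jaw": 0}}

```text
time: 3.05
tcp_pos: [0.4288, 0.3721, 0.0288]
ee_rot: [0.0, 0.0, 1.0, 0.0]
ft_force: [-0.9, 0.1, 1.1]
grip_width: 0.611
grip_force: 30.0
```

Run:
```python
from h import *
plan((.43,.37,.12,90),(.623,.157,.12,86.6),(.623,.157,.070,86.6))
```

```text
t 3.05 tcp [0.4288 0.3721 0.0288] yaw 89.99 j [-0.83  0.39  0.04  1.82 -0.02  0.93  0.79]
lin [-0.0025, -0.0042, -0.1823] rot [0.0001, 0.0, -0.0] rows>= 1.5
lin [-0.3885, -0.4301, -0.1824] rot [0.0001, 0.0, 0.0094] rows>= 4.6
lin [-0.3885, -0.4302, -0.0824] rot [0.0001, 0.0, 0.0094] rows>= 0.8
```

Emit:
{"name": "jog_arm", "arguments": {"linear": [[-0.0025, -0.004, -0.1], [-0.0025, -0.004, -0.1823], [-0.1, -0.11, -0.1823], [-0.2, -0.22, -0.1823], [-0.3, -0.33, -0.1823], [-0.3885, -0.43, -0.1823], [-0.3885, -0.43, -0.1823], [-0.3885, -0.43, -0.1823], [-0.3885, -0.43, -0.1823]], "rot": [[0, 0, 0], [0, 0, 0], [0, 0, 0.002], [0, 0, 0.004], [0, 0, 0.007], [0, 0, 0.0094], [0, 0, 0.0094], [0, 0, 0.0094], [0, 0, 0.0094]]}}

```text
time: 4.18
tcp_pos: [0.6222, 0.1576, 0.1192]
ee_rot: [-0.001, 0.029, 1.0, 0.0]
ft_force: [-0.1, -0.1, -2.3]
grip_width: 0.607
grip_force: 30.0
```

Run:
```python
from h import *
plan((.623,.157,.0695,86.6),(.623,.157,.18,86.6))
s=snap('scene');t=snap('top')
out=[]
for c in(s,t):
    b=sorted(blobs(c,'blue',20),key=lambda b:-cv2.contourArea(b))
    print([(np.round(cv2.minAreaRect(x)[0],1),cv2.contourArea(x)) for x in b[:4]])
a=s['color'][100:300,250:480,::-1];cv2.imwrite('pics/g3.png',cv2.resize(a,None,fx=3,fy=3,interpolation=cv2.INTER_CUBIC))
```

```text
t 4.17 tcp [0.6222 0.1576 0.1192] yaw 86.63 j [-0.47  0.44  0.19  1.55 -0.09  1.16  1.26]
lin [-0.0018, -0.001, 0.0994] rot [0.0, -0.0002, 0.0001] rows>= 0.8
lin [-0.0015, -0.001, -0.1216] rot [0.0, -0.0002, 0.0001] rows>= 1.8
[(array([47.3, 61.2]), 129.5), (array([281.8, 152.2]), 61.0), (array([382.2, 253.8]), 31.5)]
[(array([279. , 261.4]), 342.5)]
```

View pics/g3.png

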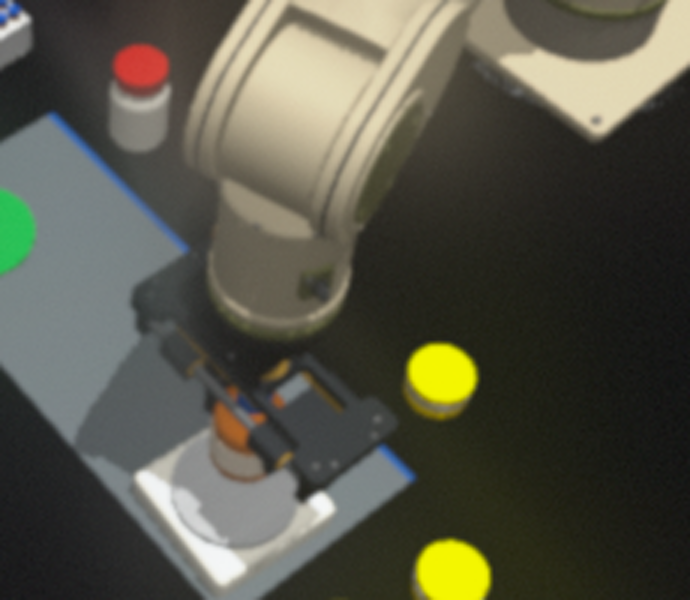

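The bottle is held upright over the plate, with its body at crop (238,450). Lowering.

Emit:
{"name": "jog_arm", "arguments": {"linear": [[-0.0015, 0.001, 0.04], [-0.0015, 0.001, 0.075], [-0.0015, 0.001, 0.09], [-0.0015, 0.001, 0.0985], [-0.0015, 0.001, 0.0985], [-0.0015, 0.001, 0.0985]], "rot": [[0, 0, 0], [0, 0, 0], [0, 0, 0], [0, 0, 0], [0, 0, 0], [0, 0, 0]]}}

```text
time: 5.03
tcp_pos: [0.6241, 0.1574, 0.0712]
ee_rot: [0.0, 0.03, 1.0, 0.0]
ft_force: [-0.6, 0.7, -2.2]
grip_width: 0.61
grip_force: 30.0
```

Run:
```python
from h import *
plan((.623,.157,.0688,86.6))
```

```text
t 5.03 tcp [0.6241 0.1574 0.0712] yaw 86.6 j [-0.46  0.49  0.19  1.59 -0.1   1.07  1.26]
lin [0.0021, -0.001, 0.0047] rot [0.0001, 0.0001, -0.0] rows>= 0.0
```

Emit:
{"name": "jog_arm", "arguments": {"linear": [[0.001, 0, 0.003], [0.001, 0, 0.0046], [0.001, 0, 0.0046], [0.001, 0, 0.0046]], "rot": [[0, 0, 0], [0, 0, 0], [0, 0, 0], [0, 0, 0]]}}

```text
time: 5.52
tcp_pos: [0.6234, 0.1575, 0.0689]
ee_rot: [0.0, 0.03, 1.0, 0.0]
ft_force: [-2.1, -1.4, 6.2]
grip_width: 0.608
grip_force: 30.0
```

Emit:
{"name": "jog_arm", "arguments": {"linear": [[0, 0, 0], [0, 0, 0], [0, 0, 0], [0, 0, 0]], "rot": [[0, 0, 0], [0, 0, 0], [0, 0, 0], [0, 0, 0]], "jaw": 1}}

```text
time: 6.02
tcp_pos: [0.6232, 0.1574, 0.0682]
ee_rot: [-0.0, 0.03, 1.0, -0.0]
ft_force: [-0.9, -0.4, 1.0]
grip_width: 0.957
grip_force: 0.0
```

Run:
```python
from h import *
plan((.623,.157,.18,86.6),(.42,-.1745,.18,90),(.42,-.1745,.13,90))
```

```text
t 6.03 tcp [0.6232 0.1574 0.0682] yaw 86.6 j [-0.46  0.49  0.19  1.59 -0.1   1.07  1.26]
lin [0.0003, -0.0008, -0.2237] rot [-0.0, -0.0, 0.0] rows>= 1.8
lin [0.3664, -0.6866, -0.2236] rot [-0.0, -0.0, -0.0094] rows>= 6.2
lin [0.3663, -0.6866, -0.1236] rot [-0.0, -0.0, -0.0094] rows>= 0.8
```

Emit:
{"name": "jog_arm", "arguments": {"linear": [[0, 0, -0.1], [0, 0, -0.2], [0, 0, -0.2236], [0.36, -0.68, -0.2236], [0.36, -0.68, -0.2236], [0.3663, -0.6866, -0.2236], [0.3663, -0.6866, -0.2236], [0.3663, -0.6866, -0.2236], [0.3663, -0.6866, -0.2236], [0.3663, -0.6866, -0.2], [0.3663, -0.6866, -0.1236], [0.3663, -0.6866, -0.1236], [0.3663, -0.6866, -0.1236]], "rot": [[0, 0, 0], [0, 0, 0], [0, 0, 0], [0, 0, -0.005], [0, 0, -0.0094], [0, 0, -0.0094], [0, 0, -0.0094], [0, 0, -0.0094], [0, 0, -0.0094], [0, 0, -0.0094], [0, 0, -0.0094], [0, 0, -0.0094], [0, 0, -0.0094]]}}

```text
time: 7.65
tcp_pos: [0.4206, -0.174, 0.1307]
ee_rot: [0.0, -0.0, 1.0, -0.0]
ft_force: [0.0, 0.4, 1.3]
grip_width: 1.005
grip_force: 0.0
```

Run:
```python
from h import *
plan((.42,-.1745,.027,90))
s=snap('scene');t=snap('top');Q=[]
for c in(s,t):
    b=[x for x in blobs(c,'blue',20) if abs(cv2.boundingRect(x)[2]-cv2.boundingRect(x)[3])<8]
    for x in b: m=cv2.moments(x);print((round(m['m10']/m['m00'],1),round(m['m01']/m['m00'],1)),m['m00'],onz(c,(m['m10']/m['m00'],m['m01']/m['m00']),.132)[0].round(4))
cv2.imwrite('pics/s4.png',s['color'][:,:,::-1])
```

```text
t 7.65 tcp [ 0.4206 -0.174   0.1307] yaw 90.04 j [-0.13  0.02  0.43  2.03 -0.01  1.1   1.88]
lin [0.0012, -0.0009, 0.2075] rot [-0.0, 0.0, 0.0001] rows>= 1.7
(332.3, 241.9) 82.5 [0.6219 0.1576 0.132 ]
(353.0, 224.3) 184.5 [0.5564 0.1562 0.132 ]
(278.7, 149.3) 64.0 [ 0.54   -0.1102  0.132 ]
(194.7, 198.9) 69.5 [0.6211 0.1578 0.132 ]
```

View pics/s4.png

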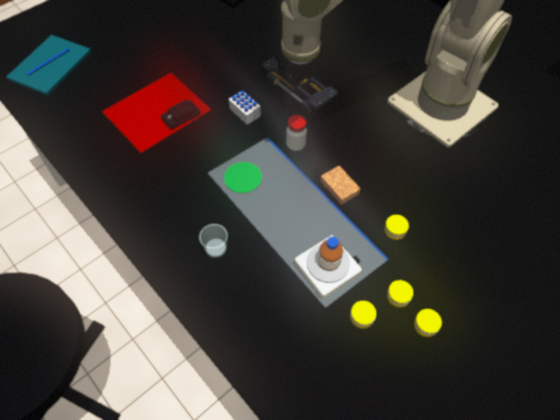

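The solvent bottle stands on the stirrer, with its cap at (332,242), about 1.5 mm off centre. The gripper is above the waste jar. Descending and gripping.

Emit:
{"name": "jog_arm", "arguments": {"linear": [[0.0012, -0.0009, 0.1], [0.0012, -0.0009, 0.18], [0.0012, -0.0009, 0.2075], [0.0012, -0.0009, 0.2075], [0.0012, -0.0009, 0.2075]], "rot": [[0, 0, 0], [0, 0, 0], [0, 0, 0], [0, 0, 0], [0, 0, 0]]}}

```text
time: 8.38
tcp_pos: [0.4207, -0.1752, 0.0278]
ee_rot: [0.001, 0.0, 1.0, -0.0]
ft_force: [-0.1, -0.5, 0.5]
grip_width: 0.996
grip_force: 0.0
```

Emit:
{"name": "jog_arm", "arguments": {"linear": [[0, 0, 0], [0, 0, 0], [0, 0, 0], [0, 0, 0], [0, 0, 0], [0, 0, 0]], "rot": [[0, 0, 0], [0, 0, 0], [0, 0, 0], [0, 0, 0], [0, 0, 0], [0, 0, 0]], "jaw": 0}}

```text
time: 9.12
tcp_pos: [0.4195, -0.1748, 0.0264]
ee_rot: [0.0, 0.0, 1.0, 0.0]
ft_force: [-0.6, 1.4, 2.2]
grip_width: 0.609
grip_force: 30.0
```

Run:
```python
from h import *
plan((.42,-.1745,.09,90),(.6035,-.1805,.09,90),(.6035,-.1805,.033,90))
```

```text
t 9.12 tcp [ 0.4195 -0.1748  0.0264] yaw 89.99 j [-0.1   0.19  0.43  2.12 -0.1   0.85  1.96]
lin [-0.0011, 0.0006, -0.1273] rot [0.0, 0.0, -0.0] rows>= 1.0
lin [-0.3681, -0.0113, -0.1273] rot [0.0, 0.0, -0.0] rows>= 2.9
lin [-0.3681, -0.0113, -0.0133] rot [0.0, 0.0, -0.0] rows>= 0.9
```

Emit:
{"name": "jog_arm", "arguments": {"linear": [[-0.001, 0, -0.08], [-0.001, 0, -0.1273], [-0.09, -0.003, -0.1273], [-0.18, -0.006, -0.1273], [-0.27, -0.009, -0.1273], [-0.3681, -0.0113, -0.1273], [-0.3681, -0.0113, -0.1273], [-0.3681, -0.0113, -0.1273], [-0.3681, -0.0113, -0.09], [-0.3681, -0.0113, -0.05], [-0.3681, -0.0113, -0.02], [-0.3681, -0.0113, -0.0095], [-0.3681, -0.0113, -0.0095], [-0.3681, -0.0113, -0.0095], [-0.3681, -0.0113, -0.0095]], "rot": [[0, 0, 0], [0, 0, 0], [0, 0, 0], [0, 0, 0], [0, 0, 0], [0, 0, 0], [0, 0, 0], [0, 0, 0], [0, 0, 0], [0, 0, 0], [0, 0, 0], [0, 0, 0], [0, 0, 0], [0, 0, 0], [0, 0, 0]]}}

```text
time: 11.0
tcp_pos: [0.6038, -0.1806, 0.0314]
ee_rot: [0.0, 0.0, 1.0, -0.0]
ft_force: [-0.5, 0.6, -1.6]
grip_width: 0.613
grip_force: 30.0
```

Run:
```python
from h import *
plan((.6035,-.1805,.0294,90))
```

```text
t 11.0 tcp [ 0.6038 -0.1806  0.0314] yaw 89.99 j [-0.09  0.53  0.39  1.66 -0.23  1.    1.96]
lin [0.0005, 0.0003, 0.004] rot [-0.0, 0.0001, -0.0] rows>= 0.0
```

Emit:
{"name": "jog_arm", "arguments": {"linear": [[0.0005, 0, 0.002], [0.0005, 0, 0.004], [0.0005, 0, 0.004], [0.0005, 0, 0.004]], "rot": [[0, 0, 0], [0, 0, 0], [0, 0, 0], [0, 0, 0]]}}

```text
time: 11.5
tcp_pos: [0.6033, -0.1806, 0.0295]
ee_rot: [0.0, 0.0, 1.0, 0.0]
ft_force: [-2.5, 0.4, 5.1]
grip_width: 0.618
grip_force: 30.0
```

Emit:
{"name": "jog_arm", "arguments": {"linear": [[0, 0, 0], [0, 0, 0], [0, 0, 0], [0, 0, 0]], "rot": [[0, 0, 0], [0, 0, 0], [0, 0, 0], [0, 0, 0]], "jaw": 1}}

```text
time: 12.0
tcp_pos: [0.6032, -0.1806, 0.029]
ee_rot: [-0.0, 0.0, 1.0, 0.0]
ft_force: [0.6, 0.1, -0.4]
grip_width: 0.958
grip_force: 0.0
```

Run:
```python
from h import *
plan((.6035,-.1805,.15,90),(.434,.0115,.12,-7.8),(.434,.0115,.05,-7.8))
```

```text
t 12.0 tcp [ 0.6032 -0.1806  0.029 ] yaw 89.99 j [-0.08  0.53  0.39  1.66 -0.24  0.99  1.96]
lin [-0.0005, 0.0002, -0.242] rot [0.0, -0.0, -0.0] rows>= 1.9
lin [0.3385, 0.3841, -0.182] rot [0.0, -0.0, 0.2716] rows>= 9.1
lin [0.3385, 0.3841, -0.042] rot [0.0, -0.0, 0.2716] rows>= 1.1
```

Emit:
{"name": "jog_arm", "arguments": {"linear": [[0, 0, -0.1], [0, 0, -0.2], [0, 0, -0.242], [0, 0, -0.242], [0.1, 0.12, -0.22], [0.2, 0.24, -0.2], [0.3385, 0.3841, -0.182], [0.3385, 0.3841, -0.182], [0.3385, 0.3841, -0.182], [0.3385, 0.3841, -0.182], [0.3385, 0.3841, -0.182], [0.3385, 0.3841, -0.182], [0.3385, 0.3841, -0.182], [0.3385, 0.3841, -0.182], [0.3385, 0.3841, -0.182], [0.3385, 0.3841, -0.182]], "rot": [[0, 0, 0], [0, 0, 0], [0, 0, 0], [0, 0, 0], [0, 0, 0.028], [0, 0, 0.056], [0, 0, 0.084], [0, 0, 0.112], [0, 0, 0.14], [0, 0, 0.168], [0, 0, 0.196], [0, 0, 0.224], [0, 0, 0.252], [0, 0, 0.2716], [0, 0, 0.2716], [0, 0, 0.2716]]}}

```text
time: 14.0
tcp_pos: [0.4337, 0.0114, 0.1195]
ee_rot: [-0.0, 0.753, 0.659, -0.0]
ft_force: [-0.9, -0.1, -0.2]
grip_width: 0.997
grip_force: 0.0
```

Run:
```python
from h import *
plan((.434,.0115,.06,-7.8),(.434,.0115,.004,-7.8))
s=snap('scene');t=snap('top')
for c in(s,t):
    for x in blobs(c,'red',60):
        m=cv2.moments(x); 
        if m['m00']<600:p=(m['m10']/m['m00'],m['m01']/m['m00']);print(np.round(p,1),m['m00'],onz(c,p,.09)[0].round(4))
a=s['color'][60:280,190:470,::-1];cv2.imwrite('pics/s5.png',cv2.resize(a,None,fx=2.5,fy=2.5,interpolation=cv2.INTER_CUBIC))
```

```text
t 14.0 tcp [0.4337 0.0114 0.1195] yaw -7.62 j [-0.52 -0.02  0.39  2.09  0.01  1.07 -0.27]
lin [0.0002, 0.0007, 0.119] rot [-0.0001, 0.0001, 0.0005] rows>= 1.0
lin [0.0003, 0.0008, 0.231] rot [-0.0001, 0.0001, 0.0005] rows>= 0.9
[240.3 156.4] 242.0 [ 0.6046 -0.1818  0.09  ]
[338.7 205.9] 252.5 [ 0.6024 -0.1792  0.09  ]
```

View pics/s5.png

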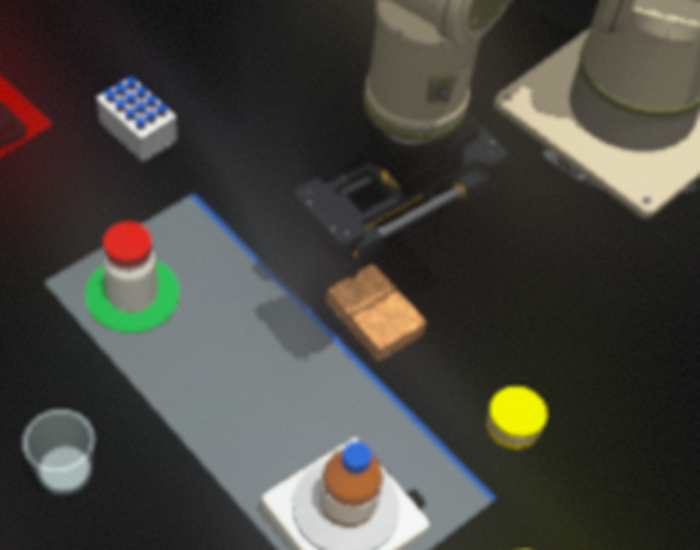

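The waste jar is centred on the pad, with its cap at crop (128,242), and the solvent bottle is still standing. The gripper is over the cork. Descending to grip across its short side.

Emit:
{"name": "jog_arm", "arguments": {"linear": [[0.0003, 0.0008, 0.1], [0.0003, 0.0008, 0.19], [0.0003, 0.0008, 0.22], [0.0003, 0.0008, 0.231], [0.0003, 0.0008, 0.231], [0.0003, 0.0008, 0.231]], "rot": [[0, 0, 0], [0, 0, 0.0005], [0, 0, 0.0005], [0, 0, 0.0005], [0, 0, 0.0005], [0, 0, 0.0005]]}}

```text
time: 14.85
tcp_pos: [0.4354, 0.0118, 0.0057]
ee_rot: [0.0, 0.754, 0.656, 0.001]
ft_force: [-0.4, 0.1, -0.8]
grip_width: 1.002
grip_force: 0.0
```

Emit:
{"name": "jog_arm", "arguments": {"linear": [[0, 0, 0], [0, 0, 0], [0, 0, 0], [0, 0, 0], [0, 0, 0], [0, 0, 0]], "rot": [[0, 0, 0], [0, 0, 0], [0, 0, 0], [0, 0, 0], [0, 0, 0], [0, 0, 0]], "jaw": 0}}

```text
time: 15.6
tcp_pos: [0.4345, 0.0116, 0.0047]
ee_rot: [-0.0, 0.755, 0.656, 0.0]
ft_force: [-1.8, -0.8, 2.4]
grip_width: 0.683
grip_force: 30.0
```

Run:
```python
from h import *
plan((.434,.0115,.05,-7.8),(.613,-.012,.05,-3.4),(.613,-.012,.006,-3.4))
```

```text
t 15.6 tcp [0.4345 0.0116 0.0047] yaw -7.97 j [-0.5   0.19  0.39  2.18 -0.1   0.79 -0.18]
lin [-0.0004, -0.001, -0.0907] rot [0.0, -0.0, -0.0005] rows>= 0.7
lin [0.0027, 0.36, -0.0906] rot [0.0, -0.0, -0.0127] rows>= 2.9
lin [0.0027, 0.36, -0.0026] rot [0.0, -0.0, -0.0127] rows>= 0.7
```

Emit:
{"name": "jog_arm", "arguments": {"linear": [[0, 0, -0.05], [0, 0, -0.0906], [0.001, 0.09, -0.0906], [0.0015, 0.18, -0.0906], [0.002, 0.27, -0.0906], [0.0027, 0.36, -0.0906], [0.0027, 0.36, -0.0906], [0.0027, 0.36, -0.0906], [0.0027, 0.36, -0.05], [0.0027, 0.36, -0.02], [0.0027, 0.36, -0.004], [0.0027, 0.36, -0.004], [0.0027, 0.36, -0.004], [0.0027, 0.36, -0.004]], "rot": [[0, 0, 0], [0, 0, 0], [0, 0, -0.005], [0, 0, -0.01], [0, 0, -0.0127], [0, 0, -0.0127], [0, 0, -0.0127], [0, 0, -0.0127], [0, 0, -0.0127], [0, 0, -0.0127], [0, 0, -0.0127], [0, 0, -0.0127], [0, 0, -0.0127], [0, 0, -0.0127]]}}

```text
time: 17.35
tcp_pos: [0.6131, -0.012, 0.0068]
ee_rot: [0.0, 0.728, 0.686, 0.0]
ft_force: [0.1, -0.2, -0.4]
grip_width: 0.689
grip_force: 30.0
```

Run:
```python
from h import *
plan((.613,-.0118,.0048,-3.4))
```

```text
t 17.35 tcp [ 0.6131 -0.012   0.0068] yaw -3.4 j [-0.36  0.53  0.39  1.72 -0.24  0.94  0.07]
lin [0.0004, -0.0002, 0.0041] rot [0.0001, -0.0, -0.0] rows>= 0.0
```

Emit:
{"name": "jog_arm", "arguments": {"linear": [[0, 0, 0.002], [0, 0, 0.004], [0, 0, 0.004], [0, 0, 0.004]], "rot": [[0, 0, 0], [0, 0, 0], [0, 0, 0], [0, 0, 0]]}}

```text
time: 17.85
tcp_pos: [0.6129, -0.012, 0.0046]
ee_rot: [-0.0, 0.728, 0.686, 0.0]
ft_force: [0.4, -0.4, 0.2]
grip_width: 0.688
grip_force: 30.0
```

Emit:
{"name": "jog_arm", "arguments": {"linear": [[0, 0, 0], [0, 0, 0], [0, 0, 0], [0, 0, 0]], "rot": [[0, 0, 0], [0, 0, 0], [0, 0, 0], [0, 0, 0]], "jaw": 1}}

```text
time: 18.35
tcp_pos: [0.6129, -0.012, 0.0046]
ee_rot: [-0.0, 0.728, 0.686, 0.0]
ft_force: [0.1, 0.2, -0.7]
grip_width: 0.981
grip_force: 0.0
```

Run:
```python
from h import *
plan((.613,-.0118,.18,-3.4),(.452,-.354,.18,-1.5),(.452,-.354,.09,-1.5))
```

```text
t 18.35 tcp [ 0.6129 -0.012   0.0046] yaw -3.4 j [-0.36  0.54  0.39  1.72 -0.24  0.93  0.07]
lin [0.0005, 0.0002, -0.3508] rot [0.0, -0.0, -0.0] rows>= 2.8
lin [-0.7018, -0.2807, -0.3509] rot [0.0, -0.0, -0.0053] rows>= 6.1
lin [-0.7018, -0.2807, -0.1709] rot [0.0, -0.0, -0.0053] rows>= 1.4
```

Emit:
{"name": "jog_arm", "arguments": {"linear": [[0, 0, -0.1], [0, 0, -0.2], [0, 0, -0.3], [0, 0, -0.35], [-0.7018, -0.2807, -0.3508], [-0.7018, -0.2807, -0.3508], [-0.7018, -0.2807, -0.3508], [-0.7018, -0.2807, -0.3508], [-0.7018, -0.2807, -0.3508], [-0.7018, -0.2807, -0.3508], [-0.7018, -0.2807, -0.3508], [-0.7018, -0.2807, -0.25], [-0.7018, -0.2807, -0.1708], [-0.7018, -0.2807, -0.1708], [-0.7018, -0.2807, -0.1708]], "rot": [[0, 0, 0], [0, 0, 0], [0, 0, 0], [0, 0, 0], [0, 0, -0.0053], [0, 0, -0.0053], [0, 0, -0.0053], [0, 0, -0.0053], [0, 0, -0.0053], [0, 0, -0.0053], [0, 0, -0.0053], [0, 0, -0.0053], [0, 0, -0.0053], [0, 0, -0.0053], [0, 0, -0.0053]]}}

```text
time: 20.23
tcp_pos: [0.4528, -0.3544, 0.0916]
ee_rot: [0.001, 0.716, 0.698, 0.0]
ft_force: [-0.3, 0.3, 0.1]
grip_width: 1.001
grip_force: 0.0
```

Run:
```python
from h import *
plan((.452,-.354,.010,-1.5))
s=snap('scene');t=snap('top')
b=max([x for x in blobs(t,'cork',200)],key=cv2.contourArea)
x=cv2.boxPoints(cv2.minAreaRect(b));W=onz(t,x,.025)[:,:2];d=W[1]-W[0],W[2]-W[1]
print('cork',W.round(4).tolist(),W.mean(0).round(4),[round(np.degrees(np.arctan2(*v[::-1])),1) for v in d],[np.linalg.norm(v).round(4) for v in d])
a=s['color'][60:280,190:470,::-1];cv2.imwrite('pics/s6.png',cv2.resize(a,None,fx=2.5,fy=2.5,interpolation=cv2.INTER_CUBIC))
```

```text
t 20.23 tcp [ 0.4528 -0.3544  0.0916] yaw -1.48 j [ 0.08  0.37  0.62  1.78 -0.24  1.06  0.75]
lin [0.0008, -0.0019, 0.1631] rot [0.0002, 0.0001, 0.0001] rows>= 1.3
cork [[1.1657, 0.7381], [1.1655, -0.1105], [1.1252, -0.1102], [1.1249, 0.733]] [1.1453 0.3126] [np.float64(-90.0), np.float64(179.7)] [np.float64(0.8486), np.float64(0.0404)]
```

View pics/s6.png

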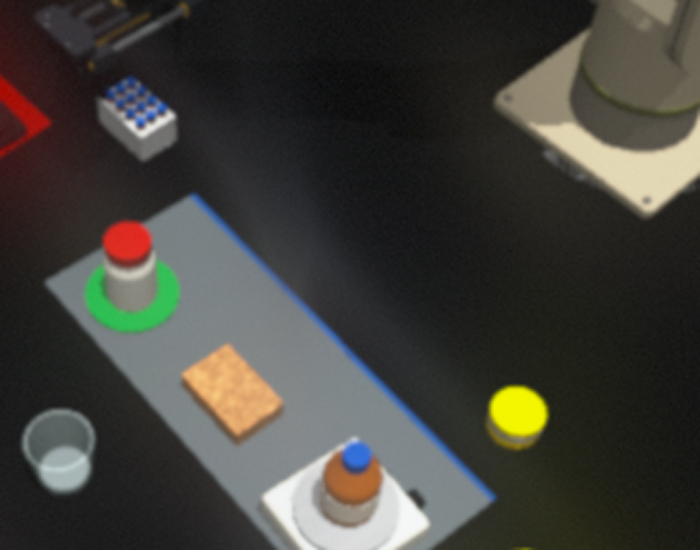

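The cork lies in line between the stirrer and the pad, with its centre at crop (232,392). I'll measure it, then grip the rack.

```bash
cat > d.py <<'E'
from h import *
t=snap('top');s=snap('scene')
for c,A in((t,500),(s,500)):
  for b in blobs(c,'cork',A):
    u=cv2.boundingRect(b)
    if u[1]<140 or u[2]>80: continue
    x=cv2.boxPoints(cv2.minAreaRect(b));W=onz(c,x,.025)[:,:2];d=W[1]-W[0],W[2]-W[1]
    print('cork',u,W.mean(0).round(4),[round(np.degrees(np.arctan2(*v[::-1])),1) for v in d],[np.linalg.norm(v).round(4) for v in d])
E
python3 d.py
```

```text
cork (252, 197, 36, 25) [ 0.6111 -0.0116] [np.float64(-91.7), np.float64(178.2)] [np.float64(0.0902), np.float64(0.0624)]
cork (263, 197, 40, 41) [ 0.6158 -0.0113] [np.float64(-172.5), np.float64(86.9)] [np.float64(0.0694), np.float64(0.1053)]
```

Emit:
{"name": "jog_arm", "arguments": {"linear": [[0.0008, -0.0015, 0.08], [0.0008, -0.0015, 0.14], [0.0008, -0.0015, 0.163], [0.0008, -0.0015, 0.163], [0.0008, -0.0015, 0.163]], "rot": [[0, 0, 0], [0, 0, 0], [0, 0, 0], [0, 0, 0], [0, 0, 0]]}}

```text
time: 21.05
tcp_pos: [0.452, -0.3542, 0.0098]
ee_rot: [0.001, 0.716, 0.698, 0.0]
ft_force: [0.5, 0.7, 0.3]
grip_width: 0.998
grip_force: 0.0
```

Emit:
{"name": "jog_arm", "arguments": {"linear": [[0, 0, 0], [0, 0, 0], [0, 0, 0], [0, 0, 0], [0, 0, 0], [0, 0, 0], [0, 0, 0]], "rot": [[0, 0, 0], [0, 0, 0], [0, 0, 0], [0, 0, 0], [0, 0, 0], [0, 0, 0], [0, 0, 0]], "jaw": 0}}

```text
time: 21.92
tcp_pos: [0.4515, -0.3536, 0.0085]
ee_rot: [0.0, 0.716, 0.698, 0.0]
ft_force: [1.2, 0.1, -0.0]
grip_width: 0.58
grip_force: 30.0
```

Run:
```python
from h import *
plan((.452,-.354,.13,-1.5),(.613,-.012,.13,-3.4),(.613,-.012,.04,-3.4))
```

```text
t 21.93 tcp [ 0.4515 -0.3536  0.0085] yaw -1.48 j [ 0.12  0.49  0.57  1.84 -0.32  0.91  0.81]
lin [-0.0008, 0.0011, -0.243] rot [0.0001, 0.0, 0.0] rows>= 1.9
lin [0.6913, 0.3052, -0.2429] rot [0.0001, 0.0, 0.0053] rows>= 6.0
lin [0.6913, 0.3052, -0.0629] rot [0.0001, 0.0, 0.0053] rows>= 1.4
```

Emit:
{"name": "jog_arm", "arguments": {"linear": [[0, 0, -0.08], [0, 0, -0.16], [0, 0, -0.243], [0, 0, -0.243], [0.1, 0.044, -0.243], [0.2, 0.088, -0.243], [0.3, 0.132, -0.243], [0.4, 0.177, -0.243], [0.5, 0.221, -0.243], [0.6, 0.265, -0.243], [0.6913, 0.3052, -0.243], [0.6913, 0.3052, -0.243], [0.6913, 0.3052, -0.243], [0.6913, 0.3052, -0.18], [0.6913, 0.3052, -0.12], [0.6913, 0.3052, -0.08], [0.6913, 0.3052, -0.065], [0.6913, 0.3052, -0.065], [0.6913, 0.3052, -0.065]], "rot": [[0, 0, 0], [0, 0, 0], [0, 0, 0], [0, 0, 0], [0, 0, 0.001], [0, 0, 0.002], [0, 0, 0.003], [0, 0, 0.004], [0, 0, 0.005], [0, 0, 0.0053], [0, 0, 0.0053], [0, 0, 0.0053], [0, 0, 0.0053], [0, 0, 0.0053], [0, 0, 0.0053], [0, 0, 0.0053], [0, 0, 0.0053], [0, 0, 0.0053], [0, 0, 0.0053]]}}

```text
time: 24.3
tcp_pos: [0.6136, -0.0121, 0.0421]
ee_rot: [0.001, 0.728, 0.686, 0.001]
ft_force: [0.3, -0.8, -4.2]
grip_width: 0.571
grip_force: 30.0
```

Run:
```python
from h import *
plan((.613,-.012,.0342,-3.4))
s=snap('scene')
a=s['color'][120:270,210:410,::-1];cv2.imwrite('pics/s7.png',cv2.resize(a,None,fx=3.8,fy=3.8,interpolation=cv2.INTER_CUBIC))
```

```text
t 24.3 tcp [ 0.6136 -0.0121  0.0421] yaw -3.41 j [-0.4   0.49  0.44  1.7  -0.24  1.    0.07]
lin [0.0002, -0.0012, 0.0158] rot [0.0003, -0.0001, -0.0] rows>= 0.1
```

View pics/s7.png

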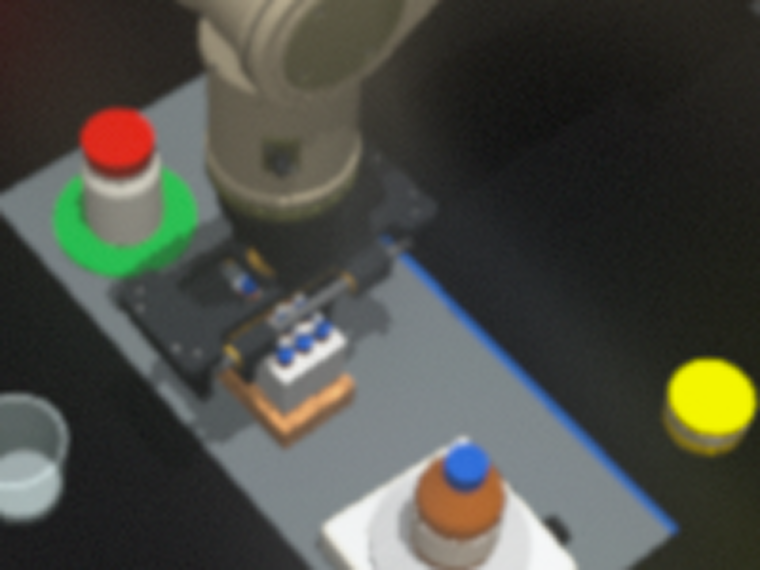

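The rack is held about 8 mm above the cork and lined up, with its end at crop (305,365). Lowering.

Emit:
{"name": "jog_arm", "arguments": {"linear": [[0.0002, -0.0012, 0.006], [0.0002, -0.0012, 0.011], [0.0002, -0.0012, 0.015], [0.0002, -0.0012, 0.0165], [0.0002, -0.0012, 0.0165], [0.0002, -0.0012, 0.0165]], "rot": [[0, 0, 0], [0, 0, 0], [0, 0, 0], [0, 0, 0], [0, 0, 0], [0, 0, 0]]}}

```text
time: 25.1
tcp_pos: [0.6121, -0.0118, 0.0335]
ee_rot: [-0.0, 0.728, 0.686, 0.0]
ft_force: [-3.8, 0.2, 4.7]
grip_width: 0.572
grip_force: 30.0
```

Emit:
{"name": "jog_arm", "arguments": {"linear": [[0, 0, 0], [0, 0, 0], [0, 0, 0], [0, 0, 0]], "rot": [[0, 0, 0], [0, 0, 0], [0, 0, 0], [0, 0, 0]], "jaw": 1}}

```text
time: 25.6
tcp_pos: [0.6123, -0.0119, 0.0327]
ee_rot: [0.0, 0.728, 0.686, 0.0]
ft_force: [0.0, -0.9, 0.8]
grip_width: 0.934
grip_force: 0.0
```

Run:
```python
from h import *
plan((.6121,-.0118,.2,-3.4),(.4212,.193,.2,86.6),(.4212,.193,.08,86.6))
```

```text
t 25.6 tcp [ 0.6123 -0.0119  0.0327] yaw -3.4 j [-0.4   0.5   0.44  1.71 -0.25  0.98  0.07]
lin [0.0002, -0.0003, -0.3345] rot [0.0, -0.0, 0.0] rows>= 2.7
lin [0.3864, -0.4058, -0.3346] rot [0.0, 0.0, -0.25] rows>= 8.4
lin [0.3864, -0.4058, -0.0946] rot [0.0, 0.0, -0.25] rows>= 1.9
```

Emit:
{"name": "jog_arm", "arguments": {"linear": [[0, 0, -0.06], [0, 0, -0.16], [0, 0, -0.26], [0, 0, -0.3345], [0, 0, -0.3345], [0.3864, -0.4058, -0.3345], [0.3864, -0.4058, -0.3345], [0.3864, -0.4058, -0.3345], [0.3864, -0.4058, -0.3345], [0.3864, -0.4058, -0.3345], [0.3864, -0.4058, -0.3345], [0.3864, -0.4058, -0.3345], [0.3864, -0.4058, -0.3345], [0.3864, -0.4058, -0.3345], [0.3864, -0.4058, -0.23], [0.3864, -0.4058, -0.13], [0.3864, -0.4058, -0.0946], [0.3864, -0.4058, -0.0946], [0.3864, -0.4058, -0.0946]], "rot": [[0, 0, 0], [0, 0, 0], [0, 0, 0], [0, 0, 0], [0, 0, 0], [0, 0, -0.028], [0, 0, -0.056], [0, 0, -0.084], [0, 0, -0.112], [0, 0, -0.14], [0, 0, -0.168], [0, 0, -0.196], [0, 0, -0.224], [0, 0, -0.25], [0, 0, -0.25], [0, 0, -0.25], [0, 0, -0.25], [0, 0, -0.25], [0, 0, -0.25]]}}

```text
time: 27.98
tcp_pos: [0.4214, 0.1932, 0.0806]
ee_rot: [0.0, 0.03, 1.0, 0.0]
ft_force: [0.4, -0.5, 0.2]
grip_width: 1.001
grip_force: 0.0
```

Run:
```python
from h import *
plan((.4212,.193,.005,86.6))
s=snap('scene');t=snap('top')
vs=[]
for c in(t,s):
    for b in blobs(c,'yellow'):
        m=cv2.moments(b);print('tin',c is t,onz(c,(m['m10']/m['m00'],m['m01']/m['m00']),.026)[0][:2].round(4),m['m00'])
a=t['color'][150:290,160:380,::-1];cv2.imwrite('pics/t8.png',cv2.resize(a,None,fx=3.6,fy=3.6,interpolation=cv2.INTER_CUBIC))
m=cv2.inRange(hsv(t),(100,100,60),(128,255,255));k=np.zeros_like(m);k[185:235,235:300]=255;m&=k
P=np.argwhere(m>0)[:,::-1].astype(np.float32);x=cv2.boxPoints(cv2.minAreaRect(P));W=onz(t,x,.075)[:,:2];d=W[1]-W[0],W[2]-W[1]
print('rack',P.mean(0),onz(t,P.mean(0),.075),W.mean(0),[round(np.degrees(np.arctan2(*v[::-1])),1) for v in d],[np.linalg.norm(v).round(4) for v in d])
```

```text
t 27.98 tcp [0.4214 0.1932 0.0806] yaw 86.6 j [-0.75  0.11  0.24  2.05 -0.03  0.98  1.01]
lin [0.0005, -0.0005, 0.1513] rot [0.0001, 0.0001, -0.0] rows>= 1.2
tin True [0.5476 0.3165] 383.5
tin True [0.5532 0.403 ] 381.5
tin True [0.6466 0.295 ] 371.0
tin False [0.555  0.4033] 543.5
tin False [0.6478 0.2952] 521.0
tin False [0.5483 0.316 ] 487.0
tin False [0.4535 0.2081] 22.0
tin False [0.4207 0.1924] 365.5
rack [270.1275 205.651 ] [[ 0.6104902  -0.01468377  0.075     ]] [ 0.6109713  -0.01314596] [np.float64(-91.7), np.float64(178.3)] [np.float64(0.0612), np.float64(0.0372)]
```

View pics/t8.png

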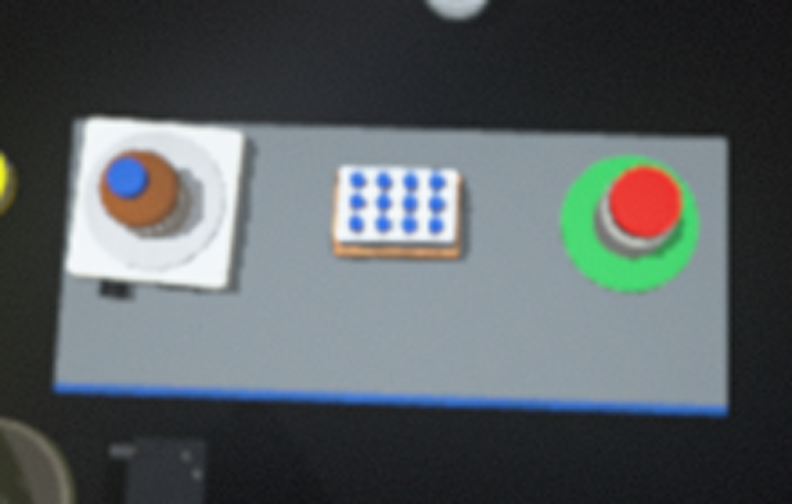

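The top view shows the rack centred on the cork at crop (397,205), and both bottles standing on their places. Gripping the tin now.

Emit:
{"name": "jog_arm", "arguments": {"linear": [[0.0005, -0.0005, 0.08], [0.0005, -0.0005, 0.13], [0.0005, -0.0005, 0.152], [0.0005, -0.0005, 0.152], [0.0005, -0.0005, 0.152]], "rot": [[0, 0, 0], [0, 0, 0], [0, 0, 0], [0, 0, 0], [0, 0, 0]]}}

```text
time: 28.7
tcp_pos: [0.4216, 0.1932, 0.0051]
ee_rot: [0.001, 0.03, 1.0, 0.001]
ft_force: [0.2, -0.6, -0.4]
grip_width: 1.002
grip_force: 0.0
```

Emit:
{"name": "jog_arm", "arguments": {"linear": [[0, 0, 0], [0, 0, 0], [0, 0, 0], [0, 0, 0], [0, 0, 0], [0, 0, 0]], "rot": [[0, 0, 0], [0, 0, 0], [0, 0, 0], [0, 0, 0], [0, 0, 0], [0, 0, 0]], "jaw": 0}}

```text
time: 29.45
tcp_pos: [0.4209, 0.1928, 0.0041]
ee_rot: [0.0, 0.03, 1.0, 0.0]
ft_force: [0.4, 0.2, 1.5]
grip_width: 0.613
grip_force: 30.0
```

Run:
```python
from h import *
plan((.4212,.193,.055,86.6),(.5132,-.006,.055,86.6),(.5132,-.006,.007,86.6))
```

```text
t 29.45 tcp [0.4209 0.1928 0.0041] yaw 86.6 j [-0.74  0.24  0.23  2.1  -0.08  0.81  1.05]
lin [-0.0006, 0.0005, -0.1018] rot [0.0, 0.0, 0.0] rows>= 0.8
lin [-0.2079, -0.3859, -0.1018] rot [0.0, 0.0, 0.0] rows>= 3.5
lin [-0.2079, -0.3859, -0.0058] rot [0.0, 0.0, 0.0] rows>= 0.8
```

Emit:
{"name": "jog_arm", "arguments": {"linear": [[0, 0, -0.06], [0, 0, -0.1018], [-0.052, -0.0965, -0.1018], [-0.104, -0.193, -0.1018], [-0.156, -0.29, -0.1018], [-0.2079, -0.386, -0.1018], [-0.2079, -0.386, -0.1018], [-0.2079, -0.386, -0.1018], [-0.2079, -0.386, -0.06], [-0.2079, -0.386, -0.02], [-0.2079, -0.386, -0.006], [-0.2079, -0.386, -0.002], [-0.2079, -0.386, -0.0005], [-0.2079, -0.386, -0.0005], [-0.2079, -0.386, -0.0005]], "rot": [[0, 0, 0], [0, 0, 0], [0, 0, 0], [0, 0, 0], [0, 0, 0], [0, 0, 0], [0, 0, 0], [0, 0, 0], [0, 0, 0], [0, 0, 0], [0, 0, 0], [0, 0, 0], [0, 0, 0], [0, 0, 0], [0, 0, 0]]}}

```text
time: 31.32
tcp_pos: [0.5135, -0.006, 0.0047]
ee_rot: [0.0, 0.03, 1.0, 0.0]
ft_force: [-0.9, -0.6, -1.1]
grip_width: 0.609
grip_force: 30.0
```

Emit:
{"name": "jog_arm", "arguments": {"linear": [[0, 0, 0], [0, 0, 0], [0, 0, 0], [0, 0, 0]], "rot": [[0, 0, 0], [0, 0, 0], [0, 0, 0], [0, 0, 0]], "jaw": 1}}

```text
time: 31.82
tcp_pos: [0.5132, -0.006, 0.0043]
ee_rot: [0.0, 0.03, 1.0, 0.0]
ft_force: [-0.7, -0.4, 0.2]
grip_width: 0.961
grip_force: 0.0
```

Emit:
{"name": "jog_arm", "arguments": {"linear": [[0, 0, -0.06], [0, 0, -0.16], [0, 0, -0.26], [0, 0, -0.36], [0, 0, -0.4], [0.3, 0.3, -0.4], [0.3, 0.5, -0.4], [0.3, 0.6, -0.4], [0.3, 0.6, -0.4], [0.3, 0.6, -0.4], [0.3, 0.6, -0.4], [0.3, 0.6, -0.4]], "rot": [[0, 0, 0], [0, 0, 0], [0, 0, 0], [0, 0, 0], [0, 0, 0], [0, 0, 0], [0, 0, 0], [0, 0, 0], [0, 0, 0], [0, 0, 0], [0, 0, 0], [0, 0, 0]]}}

```text
time: 33.33
tcp_pos: [0.38, 0.3042, 0.2041]
ee_rot: [-0.0, 0.028, 1.0, 0.0]
ft_force: [-0.0, -0.9, -0.1]
grip_width: 1.0
grip_force: 0.0
```

Run:
```python
from h import *
plan()
s=snap('scene');t=snap('top')
for c in(t,s):
    for b in blobs(c,'yellow'):
        m=cv2.moments(b);print('tin',c is t,onz(c,(m['m10']/m['m00'],m['m01']/m['m00']),.026)[0][:2].round(4),m['m00'])
a=t['color'][110:290,160:380,::-1];cv2.imwrite('pics/t9.png',cv2.resize(a,None,fx=3.3,fy=3.3,interpolation=cv2.INTER_CUBIC))
cv2.imwrite('pics/s9.png',s['color'][:,:,::-1])
```

```text
t 33.33 tcp [0.38   0.3042 0.2041] yaw 86.83 j [-0.84  0.04  0.08  1.85 -0.    1.26  0.75]
tin True [ 0.513  -0.0057] 323.0
tin True [0.5472 0.3165] 387.5
tin True [0.5532 0.403 ] 381.5
tin True [0.6469 0.295 ] 370.0
tin False [0.555  0.4032] 542.0
tin False [0.6477 0.2952] 520.0
tin False [0.5481 0.316 ] 484.5
tin False [ 0.5124 -0.006 ] 301.5
```

View pics/t9.png

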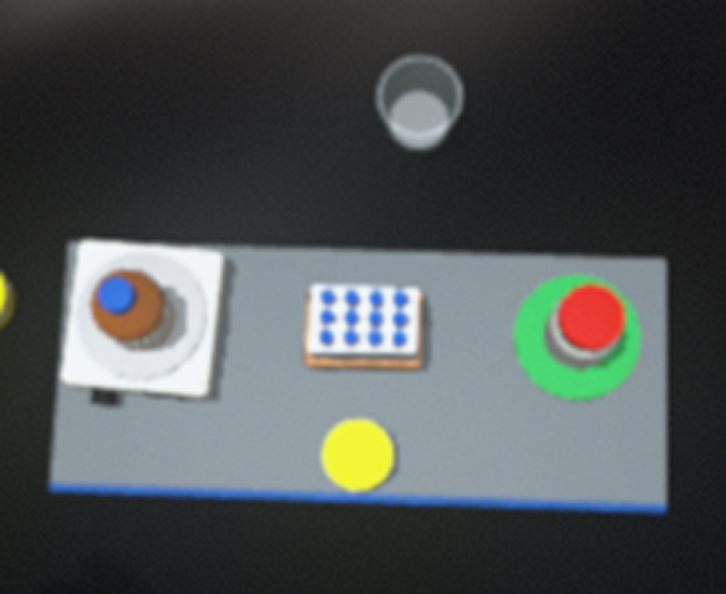

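View pics/s9.png

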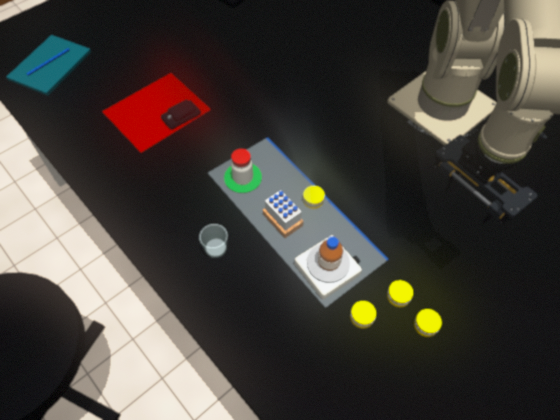

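Everything is in place, with the tin at top crop (358,455), the rack at (364,320), both bottles upright, and the beaker and mouse untouched. The tin measures (0.513, -0.006), which matches its target. Handing in.

```bash
python3 -c "
from plant import r
print(r.finish_job())"
```

```text
the job is handed in; nothing more can be done
None
```

The preparation row is set up as asked and handed in at about 33 s; last measurements put every piece within about 3 mm of its target, nothing tipped, and the beaker and mouse were left alone.

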